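# Seat a sample cup in a cup reader, lock its two-stage clamp lever and start the reading

### The job

Start a reading on the white cup reader: push the closed sample cup along the channel until it is fully home against the back stop, push the clamp lever away past its first detent all the way to the second stop so that the jaw locks the cup against the window, and only then press the start button down. This is all pushing and pressing with the fingertips: do not lift or tip the cup, and leave the small bottle on the console and everything round the reader where it stands.

Things in the scene. Friction and masses are not known exactly. Their poses are not given: they have to be found in the camera images.
- reader: The cup reader, a white bench instrument 250 x 240 mm, fixed to the bench at a small yaw; origin on the bench top under its middle; x runs from its front to its back (away from the operator), y to its left, z up. Left half: the cup channel. Right half: a console, top at z = 85 mm, y from -119 to -39 mm, with the start button near the front, the lever behind it and a small bottle behind the lever.
- nest (a point): Where the cup's axis is when the cup is home and clamped: point on the channel floor, 21 mm before the back stop; reader frame (55, 66, 55) mm; the axes are the reader's. The unclamped cup has up to 11 mm of sideways play towards the jaw.
- channel (a point): Point on the floor of the polished, slippery channel at its open front end, reader frame (-115, 61, 55) mm, reader axes. The channel is 52 mm wide, floor at z = 55 mm, with guides 12 mm high; it runs along x to a back stop 29 mm high. At its far end stand the sensor head with the window (left, 40 mm above the floor) and the jaw (right, 30 mm).
- cup_mid (a point): Middle of the closed white sample cup that stands in the channel, half-way up (28.5 mm above the channel floor). Cup 57 mm high, body 41 mm across, screw lid 45.4 mm across from 44 mm up to the top; 40 to 85 g. It starts 95 to 130 mm before the nest. It slides upright when pushed gently at any height.
- cup: The same cup; origin at the centre of its underside, z up.
- lever (a joint): Angle of the clamp lever, swinging away from the operator (reader +x). 0 = released, leaning to the front; 0.36 rad = first detent, upright (jaw still 8 mm off the cup); 0.72 rad = second, rigid stop, leaning back. Let go below 0.14 it springs to 0, between 0.18 and 0.53 to 0.36, above 0.6 to 0.72. Pushed slowly it takes 4 to 6 N at the bar to leave the front and to pass the first detent (jolts up to 20 N)
- lever_grip (a point): Centre of the lever's T-shaped black bar, a bar 18 mm thick and 46 mm long across the lever (along the reader's y). It moves on an arc of 105 mm radius about an axis at reader (15, -80, 35) mm: reader (-22, -80, 133) mm at 0, (15, -80, 140) at 0.36, (52, -80, 133) at 0.72. The point tilts with the lever.
- start_button (a joint): Travel of the start button, 0 = up, 0.006 m = fully down; a spring button that takes 5 N and comes back up by itself.
- start_button_top (a point): Centre of the top of the round start button, 26 mm across in a 42 mm collar, on the front end of the console, in front of the lever; reader frame (-88, -80, 103) mm when up; pressed straight down.
- jaw_pad: Black V-shaped rubber pad of the clamp jaw, to the right of the nest; the lever drives it to the left (reader +y), 23 mm in all, the last 3 mm against a spring. Its origin coincides with the reader's when the lever is released.
- other_cup: Leave alone: the other 46 x 46 x 57 mm sample cup, standing on the bench to the left of the reader; origin at the centre of its underside.
- kit_bottle: Leave alone: 28 x 28 x 57 mm screw-cap bottle standing close to the left side of the reader; origin at the centre of its underside.
- dish: Leave alone: closed round petri dish, 61 mm across, 15 mm high, on the bench to the left of the reader; origin at the centre of its underside.
- small_bottle: Leave alone: 20 x 20 x 43 mm screw-cap bottle standing on top of the console, about 40 mm beyond the lever's bar at its second stop; origin at the centre of its underside.
- beaker: Leave alone: glass beaker, 55 mm across, 68 mm high, on the bench to the right of the reader; origin at the centre of its underside.
- lab_timer: Leave alone: 66 x 62 x 18 mm timer lying on the bench to the right of the reader; origin at the centre of its underside.
- marker: Leave alone: 17 x 135 x 16 mm marker pen lying on the bench to the right of the reader, its length along its own y; origin at the centre of its underside.
Not all that is in view belongs to the job. What is shaped like the cup but orange is not meant.

How it is judged (in metres and radians):
On the way, in this order (a step that is already met when the one before it is completed fails the run):
1. the cup stands home in the nest: within 6 mm of the back stop, the lever not yet at its second stop (x of cup_mid in the frame of nest above -0.0055 m and horizontal distance between cup_mid and nest below 0.016 m and value of joint lever below 0.6 rad), for 0.2 s.
2. the lever is at its second stop (over 0.66 rad) and the jaw presses on the cup with more than 1.5 N (value of joint lever above 0.66 rad and contact force between jaw_pad and cup above 1.5 N), for 0.2 s.
3. the start button is pressed at least 4 mm down while the clamp is locked (value of joint start_button above 0.004 m and value of joint lever above 0.66 rad), for 0.05 s.
At the end, for the whole second after the job is handed in: The lever is at its second stop (over 0.66 of 0.72 rad), the cup stands upright (within 0.1 rad) and still within 5 mm of the nest point with the jaw pressing on it with more than 1.5 N, and the start button has come back up (all of step 2 and horizontal distance between cup_mid and nest below 0.005 m and value of joint start_button below 0.002 m and angle between cup's own z axis and vertical below 0.1 rad and linear speed of cup below 0.02 m/s); the robot touches nothing.
It fails at once if the cup is lifted more than 12 mm off the channel floor (z of cup in the frame of reader above 0.067 m).
It fails at once if the cup is tipped by more than 0.4 rad (angle between cup's own z axis and vertical above 0.4 rad).
It fails at once if the start button is pressed (over 3 mm) before the lever is at its second stop (value of joint start_button above 0.003 m and value of joint lever below 0.64 rad).
It fails at once if a bystander is moved by more than 20 mm (distance of any of other_cup, kit_bottle, dish, small_bottle, beaker, lab_timer, marker from where it was at the start of the episode above 0.02 m).
It fails at once if the small bottle is tipped over (angle between small_bottle's own z axis and vertical above 0.5 rad).
It also fails if it takes over 48 s, if anything falls off the work surface, if the arm or the gripper's body presses on something with over 40 N, if the wrist force passes 120 N, or if a joint passes its speed limit or range.

### The arm

A 6-joint arm with a two-finger parallel gripper is mounted at the origin on a cart in front of the work surface, level with it; the furniture and walls round the work are solid. World frame = base frame: x ahead of the robot, y to its left, z up, the work surface at z = 0. Lengths are in m, angles in degrees, forces in N, time in s.
With the tool pointing down it reaches from about 0.4 to 0.825 m from the base axis. Payload 7 kg.
Tool frame: the origin (TCP) lies on the centre line of the jaws, within the pads' length; the fingertips stand 19 mm ahead of it and the grasp point (between the pads) is the TCP; z points along the fingers, y is the line along which they close (so a half turn about z gives the same grasp; the last joint's range is limited). The gripper opens to 88 mm and grips with 3 to 60 N. Pads are 19 mm wide; open, the fingers measure 130 mm over their backs; the gripper's body (78 mm by 193 mm) begins 47 mm behind the grasp point.
Start: joints at [83.658, 20.546, 0.682, 0, -70.136, -16.507], TCP at [0.262, 0.622, 0.246] pointing down, gripper open.
Joint ranges: [-176.03, 176.03], [-82.01, 121.73], [-58.28, 71.71], [-173.87, 95.51], [-174.79, -0.11], [-173.66, 173.66]. Speed limits (degrees/s): [136.94, 136.94, 172.46, 180, 180, 180].

### API

Orientations are given as [roll, pitch, yaw] about the fixed x, y, z axes, in that order (R = Rz(yaw) Ry(pitch) Rx(roll)).
In Python, from plant import get_state, capture, close_job gives the robot as it stands.
- The arm moves only by the tool apply_moves, never from a script. Its argument "targets" is a list of rows, each a list of 7 numbers: the opening, from 0 (shut) to 1 (fully open), then the shift along the tool's x, y, z normalised to -1 to 1, where 1 is 1000 mm, then the turn, a rotation vector about the tool's x, y, z normalised to -1 to 1, where 1 is 90 degrees. In form: [[claw, tx, ty, tz, ax, ay, az], ...]. A call has 1 to 20 rows; each row shifts and turns the commanded pose from where the row before left it, along the tool's axes as they then stand; what a row does not reach is not made up. A row lasts 1/12 s, in which the tool goes at most 41.7 mm and 7.16 degrees, less where a joint would pass 70% of its speed; a pose out of reach is approached as far as the arm can. A call with a number of a shift or a turn outside -1 to 1 is refused whole. A call with a gripper value outside its range is refused whole. The fingers move at their own pace and stop on an object; "newtons" is the grip in N (left out, the last holds). Time passes only in rows, so rows that do not move let the fingers close. It gives the time, the measured TCP pose, the force, the opening and the grip force at its end, in the units of the state.
- get_state(): the state, without advancing time (a new reading comes with each control period).
- capture(name): name is "scene" or "top" or "wrist"; returns a dict with "frame" (420x560x3 uint8, red, green, blue), "range_z" (420x560 float32, m along the optical axis (not along the pixel's ray), 0 where there is no reading), "camera_matrix" (3x3 intrinsics, pixels), "k1" (the pictures are not rectified: a ray, as slopes to the right and down, at radius r is drawn at 1 + k1 r^2 times it, then the intrinsics apply), "T" (4x4, takes a point from camera to world coordinates). Camera axes: x right, y down, z forward; pixel columns grow to the right and rows downward; lengths in m; the calibration is good to about 2 mm. A picture is of the moment at which its call begins.
- close_job(): hands the job in; it is judged then, once.
The state is a dict: "time_s": time; "joints": joint angles; "qd": joint speeds; "joint_torque": joint torques, N m; "tcp_pos": TCP position; "eef_rot": TCP orientation; "contact_force": force on the tool from outside, world axes, zero at the start; "moment": the same for the moment, N m; "gripper_width": finger opening in m; "gripper_force": force on a finger pad.
Only numpy, scipy, OpenCV 4.12 (cv2) and the standard library are available. Lean on these libraries where they do the work, as an engineer would, in place of code of your own. Each camera call takes 0.05 s, during which the arm holds its last target. There are 200 camera calls.

## Working session

There is one attempt and no reset: what is moved stays moved. The work goes in short steps, Python scripts to look and compute and a tool call to move; the robot and the scene stay as the last step left them, time stands still between calls to the robot, and variables do not carry over. Pictures are saved under pics/ and viewed, at most 10 in all, crops included, and the job is handed in when it is done.

Besides the shell and the picture viewer there is one more tool, called after "Emit:" as a command line: name --pt "numbers of a row" for each row, then --argument value for the rest. apply_moves: Moves the arm, as the interface text tells. Scaled input: -1 to 1 covers 1000 mm each way for a shift and 90 degrees each way for a turn. Its arguments: {"type":"object","properties":{"targets":{"type":"array","items":{"type":"array","items":{"type":"number"}}},"newtons":{"type":"number"}},"required":["targets"]}

```bash
mkdir -p pics; cat > h.py <<'E'
import numpy as np, cv2
from plant import get_state, capture, close_job
def snap(n,f):
    c=capture(n); cv2.imwrite('pics/'+f+'.png',c['frame'][:,:,::-1]); np.savez('pics/'+f+'.npz',**c); return c
def ray(c,u,v):
    K=c['camera_matrix'];k=float(c['k1'])
    d=np.array([(u-K[0,2])/K[0,0],(v-K[1,2])/K[1,1]]);s=d.copy()
    for _ in range(20): s=d/(1+k*(s@s))
    return c['T'][:3,3],c['T'][:3,:3]@np.array([s[0],s[1],1.])
def onz(c,u,v,z):
    o,d=ray(c,u,v); return o+d*(z-o[2])/d[2]
def dep(c,u,v):
    o,d=ray(c,u,v); return o+d*float(c['range_z'][int(v),int(u)])
E
python3 - <<'E'
from h import *
a=snap('scene','s1');b=snap('top','t1')
for c in(a,b): print(c['T'].round(3).tolist(),c['camera_matrix'][0,0],c['k1'])
print(get_state())
im=np.vstack([cv2.imread('pics/s1.png'),cv2.imread('pics/t1.png')])
E
```

```text
[[0.775, -0.312, 0.549, -0.054], [-0.632, -0.362, 0.686, -0.713], [-0.015, -0.878, -0.478, 0.607], [0.0, 0.0, 0.0, 1.0]] 433.03751354726296 -0.10487624185462054
[[-0.0, -0.994, 0.112, 0.386], [-1.0, -0.0, -0.006, 0.037], [0.006, -0.112, -0.994, 1.482], [0.0, 0.0, 0.0, 1.0]] 533.585249238064 -0.12448983074468245
{'time_s': 0.1, 'joints': array([ 8.36590312e+01,  2.05861436e+01,  6.39610893e-01, -1.77595192e-02,
       -7.01366360e+01, -1.65052614e+01]), 'qd': array([ 0.05565463, -0.10543459,  0.05281363,  0.03179113,  0.00370498,
        0.03432541]), 'joint_torque': array([-1.68014158e-03, -5.84166205e+01,  2.93753189e+01,  7.01554477e+00,
        1.02327907e-02, -5.40659732e-05]), 'tcp_pos': array([0.26195615, 0.62165093, 0.24473416]), 'eef_rot': array([ 1.79915515e+02, -7.62252145e-03, -2.28522710e+01]), 'contact_force': array([ 0.60269688, -0.31617825,  0.22515941]), 'moment': array([0.00734521, 0.05512363, 0.01388108]), 'gripper_force': 0.0, 'gripper_width': 0.08759152899799251}
```

View pics/t1.png

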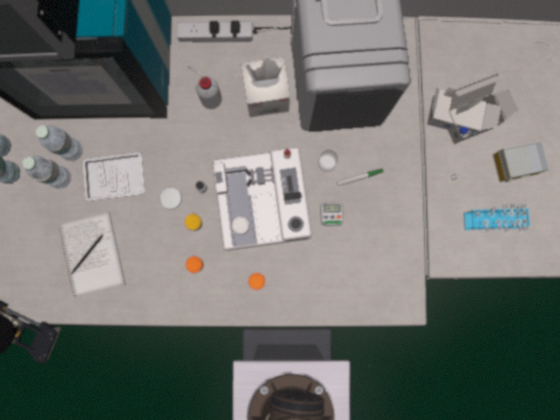

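View pics/s1.png

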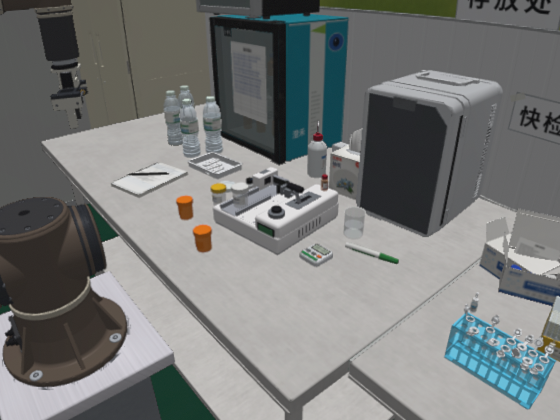

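The top view shows the reader at about (262,198), the white cup in the channel at (240,226), the button at (295,224), the lever at (290,185) and the red-capped small bottle at (287,153). Possible confusions for the cup are orange cups at (194,264) and (257,281), a yellow-lidded cup at (193,222), and the dish at (171,198). I choose the white one in the channel and check it in a crop.

```bash
python3 - <<'E'
from h import *
im=cv2.imread('pics/t1.png')[140:260,205:325]
cv2.imwrite('pics/t1c.png',cv2.resize(im,(600,600),interpolation=cv2.INTER_CUBIC))
E
```

```text
(no output)
```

View pics/t1c.png

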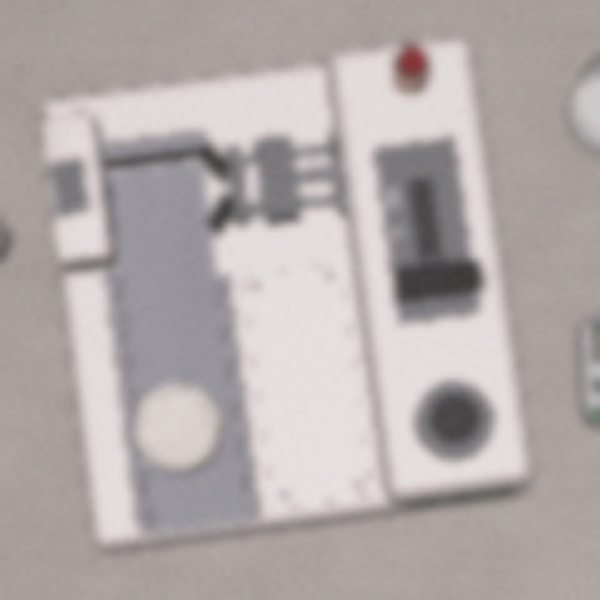

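```bash
cat >> h.py <<'E'
def fit(R,W):
    R=np.array(R)[:,:2]/1000;W=np.array(W)[:,:2];rm=R.mean(0);wm=W.mean(0)
    a,b=R-rm,W-wm
    th=np.arctan2((a[:,0]*b[:,1]-a[:,1]*b[:,0]).sum(),(a*b).sum())
    M=np.array([[np.cos(th),-np.sin(th)],[np.sin(th),np.cos(th)]]);t=wm-M@rm
    return th,M,t,(W-(R@M.T+t))*1000
E
python3 - <<'E'
from h import *
c=dict(np.load('pics/t1.npz'))
P=[((455,418),(-88,-80,103)),((439,280),(-22,-80,142)),((527,487),(-123,-119,83)),((467,42),(123,-119,83)),((390,498),(-123,-39,83)),((335,55),(123,-39,83)),((103,545),(-123,119,63)),((140,527),(-115,87,55)),((258,515),(-115,35,55))]
W=[onz(c,205+p[0]/5-.4,140+p[1]/5-.4,r[2]/1000) for p,r in P]
th,M,t,e=fit([r for _,r in P],W);print(np.degrees(th),t);print(e.round(1))
cup=onz(c,205+177/5-.4,140+426/5-.4,.112);print(cup,M.T@(cup[:2]-t)*1000)
for v,u in((226,240),(224,295)):print(dep(c,u,v))
for n,p in dict(chan=(-115,61),nest=(55,66),lev0=(-22,-80),lev2=(52,-80),btn=(-88,-80)).items(): print(n,t+M@np.array(p)/1000)
E
```

```text
7.694752496302152 [0.59344441 0.07749289]
[[ 3.6  0.9]
 [ 4.8  1.3]
 [-1.4  5.8]
 [-6.   3.3]
 [ 3.5 -1.4]
 [-2.6 -5.1]
 [ 0.9 -5.5]
 [-1.2  6.2]
 [-1.7 -5.5]]
[0.51552851 0.13112346 0.112     ] [-70.03340817  63.58023914]
[0.51259358 0.13122925 0.11012152]
[ 0.51842489 -0.01105648  0.10384582]
chan [0.47131231 0.12254564]
nest [0.63911206 0.15026284]
lev0 [ 0.58235414 -0.00473245]
lev2 [0.65568781 0.00517581]
btn [ 0.51694844 -0.01356955]
```

The crop confirms the white round lid at crop (177,426) as the cup in the grey channel; button (455,418), bar (439,281), red cap (411,65). The fit gives yaw 7.7°. Tool yaw −82.3° puts tool x = −reader y, tool y = −reader x. First rotate, then cross above the reader for a close look.

Emit:
apply_moves --pt "0 0 0 0 0 0 0.0733" --pt "0 0 0 0 0 0 0.0733" --pt "0 0 0 0 0 0 0.0733" --pt "0 0 0 0 0 0 0.0733" --pt "0 0 0 0 0 0 0.0733" --pt "0 0 0 0 0 0 0.0733" --pt "0 0 0 0 0 0 0.0733" --pt "0 0 0 0 0 0 0.0733" --pt "0 0 0 0 0 0 0.0733"

```text
time_s: 0.85
tcp_pos: [0.262, 0.6217, 0.245]
eef_rot: [180.0, -0.1, -82.6]
contact_force: [-0.7, 0.0, 0.0]
gripper_width: 0.0329
gripper_force: 0.0
```

Emit:
apply_moves --pt "0 0.0287 -0.0098 0 0 0 0" --pt "0 0.0287 -0.0098 0 0 0 0" --pt "0 0.0287 -0.0098 0 0 0 0" --pt "0 0.0287 -0.0098 0 0 0 0" --pt "0 0.0287 -0.0098 0 0 0 0" --pt "0 0.0287 -0.0098 0 0 0 0" --pt "0 0.0287 -0.0098 0 0 0 0" --pt "0 0.0287 -0.0098 0 0 0 0" --pt "0 0.0287 -0.0098 0 0 0 0" --pt "0 0.0287 -0.0098 0 0 0 0" --pt "0 0.0287 -0.0098 0 0 0 0" --pt "0 0.0287 -0.0098 0 0 0 0" --pt "0 0.0287 -0.0098 0 0 0 0" --pt "0 0.0287 -0.0098 0 0 0 0" --pt "0 0.0287 -0.0098 0 0 0 0" --pt "0 0.0287 -0.0098 0 0 0 0" --pt "0 0.0287 -0.0098 0 0 0 0" --pt "0 0.0287 -0.0098 0 0 0 0" --pt "0 0.0287 -0.0098 0 0 0 0" --pt "0 0.0287 -0.0098 0 0 0 0"

```text
time_s: 2.52
tcp_pos: [0.5342, 0.0783, 0.2454]
eef_rot: [180.0, 0.0, -82.2]
contact_force: [-0.6, 0.4, 0.3]
gripper_width: 0.0005
gripper_force: 0.0
```

```bash
python3 - <<'E'
from h import *
c=snap('wrist','w1');s=get_state();print(s['tcp_pos'],s['eef_rot'],s['gripper_width'],c['T'].round(3).tolist(),c['camera_matrix'],c['k1'])
E
```

```text
[0.5356542  0.07505733 0.24515272] [ 1.79947088e+02 -8.33504902e-02 -8.22841349e+01] 0.00021506615182604596 [[-0.991, -0.13, -0.039, 0.545], [-0.136, 0.95, 0.283, 0.001], [0.001, 0.286, -0.958, 0.385], [0.0, 0.0, 0.0, 1.0]] [[336.48070061   0.         286.56064415]
 [  0.         336.48070061 210.25404887]
 [  0.           0.           1.        ]] -0.014552052018127164
```

View pics/w1.png

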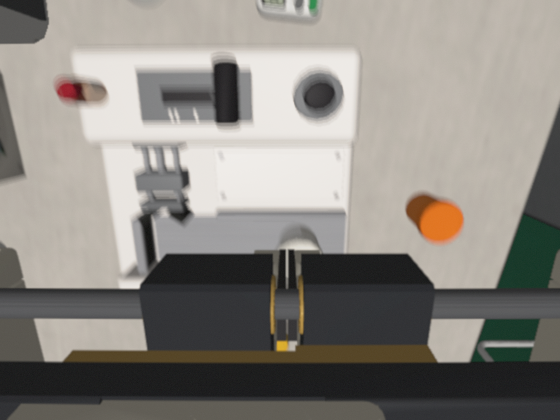

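The wrist view shows the button at (319,94), the bar at (227,92), the console's right edge along row 50, and the cup mostly hidden behind the fingers at (298,240).

```bash
python3 - <<'E'
from h import *
c=dict(np.load('pics/w1.npz'))
for n,u,v in (('btn',319,94),('collarR',339,96),('collarL',299,98),('collarT',319,75),('collarB',319,114),('bar',227,92),('barA',227,68),('barB',227,118),('console',275,90),('floor',250,236),('guide',280,212),('head',146,240),('jaw',160,190)): print(n,dep(c,u,v).round(4))
Z=c['range_z']
print([round(float(dep(c,u,94)[2]),3) for u in range(290,350,3)])
P=[((319,94),(-88,-80,103)),((357,50),(-123,-119,85)),((352,140),(-123,-39,85))]
W=[onz(c,*p,r[2]/1000) for p,r in P]+[dep(c,227,92)]
th,M,t,e=fit([r for _,r in P]+[(-24,-80)],W);print(np.degrees(th),t);print(e.round(1))
E
```

```text
btn [ 0.5215 -0.0145  0.1065]
collarR [ 0.5042 -0.0157  0.0966]
collarL [ 0.5363 -0.0097  0.0968]
collarT [ 0.523  -0.0292  0.0968]
collarB [5.190e-01 5.000e-04 1.059e-01]
bar [ 0.5868 -0.0052  0.1432]
barA [ 0.5883 -0.0205  0.1423]
barB [0.5853 0.0118 0.1431]
console [ 0.5569 -0.0138  0.0846]
floor [0.5658 0.1315 0.055 ]
guide [0.5381 0.1013 0.0547]
head [0.6634 0.1387 0.0818]
jaw [0.6505 0.0863 0.0843]
[0.085, 0.085, 0.096, 0.097, 0.097, 0.1, 0.106, 0.107, 0.107, 0.107, 0.107, 0.108, 0.108, 0.108, 0.108, 0.108, 0.098, 0.097, 0.096, 0.085]Traceback (most recent call last):
  File "<stdin>", line 8, in <module>
  File "h.py", line 15, in fit
    R=np.array(R)[:,:2]/1000;W=np.array(W)[:,:2];rm=R.mean(0);wm=W.mean(0)
      ~~~~~~~~^^^
ValueError: setting an array element with a sequence. The requested array has an inhomogeneous shape after 1 dimensions. The detected shape was (4,) + inhomogeneous part.
```

Emit:
apply_moves --pt "0 -0.0145 0.0209 0 0 0 0" --pt "0 -0.0145 0.0209 0 0 0 0" --pt "0 -0.0145 0.0209 0 0 0 0" --pt "0 -0.0145 0.0209 0 0 0 0" --pt "0 0 0 0 0 0 0" --pt "0 0 0 0.02 0 0 0" --pt "0 0 0 0.025 0 0 0" --pt "0 0 0 0.025 0 0 0" --pt "0 0 0 0.025 0 0 0" --pt "0 0 0 0.025 0 0 0" --pt "0 0 0 0.025 0 0 0" --pt "0 0 0 0 0 0 0" --pt "0 0 0 0 0 0 0"

```text
time_s: 3.65
tcp_pos: [0.4428, 0.1253, 0.0999]
eef_rot: [179.8, -0.1, -82.2]
contact_force: [-0.1, 0.9, 0.3]
gripper_width: 0.0006
gripper_force: 0.0
```

```bash
cat >> h.py <<'E'
Y=np.radians(7.7);M0=np.array([[np.cos(Y),-np.sin(Y)],[np.sin(Y),np.cos(Y)]]);t0=np.array([.5974,.0780])
rd=lambda p:(M0.T@(np.array(p)[:2]-t0)*1000).round(1)
E
python3 - <<'E'
from h import *
s=get_state();print(s['tcp_pos'],rd(s['tcp_pos']),s['eef_rot'],s['contact_force'])
c=snap('scene','s2')
cv2.imwrite('pics/s2c.png',cv2.resize(c['frame'][150:260,180:360,::-1],(720,440),interpolation=cv2.INTER_CUBIC))
E
```

```text
[0.44282545 0.12534203 0.09992535] [-146.8   67.6] [ 1.79840605e+02 -1.14359943e-01 -8.22129094e+01] [-0.10958736  0.92605224  0.34777986]
```

View pics/s2c.png

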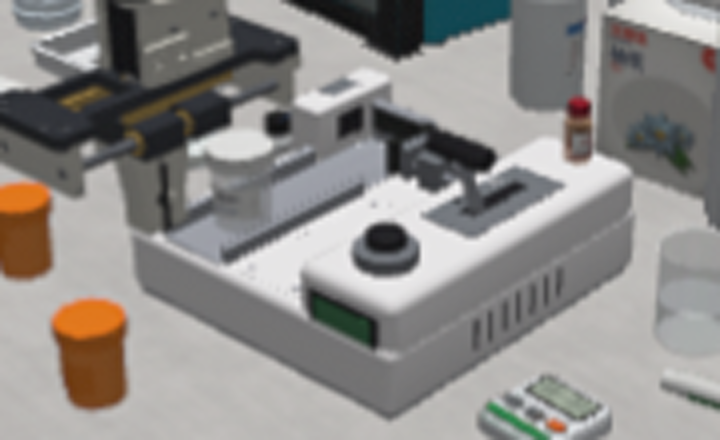

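The crop shows the closed fingers at (150,180), standing behind the white cup at (240,180), clear of everything. Pushing.

Emit:
apply_moves --pt "0 0.0035 -0.003 0 0 0 0" --pt "0 0 -0.006 0 0 0 0" --pt "0 0 -0.006 0 0 0 0" --pt "0 0 -0.004 0 0 0 0" --pt "0 0 -0.003 0 0 0 0" --pt "0 0 -0.003 0 0 0 0" --pt "0 0 -0.003 0 0 0 0" --pt "0 0 -0.003 0 0 0 0" --pt "0 0 -0.003 0 0 0 0" --pt "0 0 -0.003 0 0 0 0" --pt "0 0 -0.004 0 0 0 0" --pt "0 0 -0.005 0 0 0 0" --pt "0 0 -0.005 0 0 0 0" --pt "0 0 -0.005 0 0 0 0" --pt "0 0 -0.005 0 0 0 0" --pt "0 0 -0.005 0 0 0 0" --pt "0 0 -0.005 0 0 0 0" --pt "0 0 -0.005 0 0 0 0" --pt "0 0 -0.005 0 0 0 0" --pt "0 0 -0.005 0 0 0 0"

```text
time_s: 5.37
tcp_pos: [0.5295, 0.1342, 0.1005]
eef_rot: [180.0, -0.0, -82.2]
contact_force: [-0.5, -0.3, 1.0]
gripper_width: 0.0004
gripper_force: 0.2
```

Emit:
apply_moves --pt "0 0 -0.005 0 0 0 0" --pt "0 0 -0.005 0 0 0 0" --pt "0 0 -0.005 0 0 0 0" --pt "0 0 -0.005 0 0 0 0" --pt "0 0 -0.005 0 0 0 0" --pt "0 0 -0.005 0 0 0 0" --pt "0 0 -0.005 0 0 0 0" --pt "0 0 -0.005 0 0 0 0" --pt "0 0 -0.004 0 0 0 0" --pt "0 0 -0.003 0 0 0 0" --pt "0 0 -0.003 0 0 0 0" --pt "0 0 -0.003 0 0 0 0" --pt "0 0 -0.002 0 0 0 0" --pt "0 0 -0.002 0 0 0 0" --pt "0 0 -0.002 0 0 0 0" --pt "0 0 0 0 0 0 0"

```text
time_s: 6.7
tcp_pos: [0.5878, 0.1422, 0.1006]
eef_rot: [-180.0, -0.0, -82.2]
contact_force: [0.1, 0.3, -0.1]
gripper_width: 0.0004
gripper_force: 0.0
```

```bash
python3 - <<'E'
from h import *
s=get_state();print(s['tcp_pos'],rd(s['tcp_pos']),s['contact_force'])
c=snap('scene','s3')
cv2.imwrite('pics/s3c.png',cv2.resize(c['frame'][150:260,180:360,::-1],(720,440),interpolation=cv2.INTER_CUBIC))
E
```

```text
[0.58780105 0.1421927  0.10056113] [-0.9 64.9] [ 0.10352956  0.28465746 -0.11997684]
```

View pics/s3c.png

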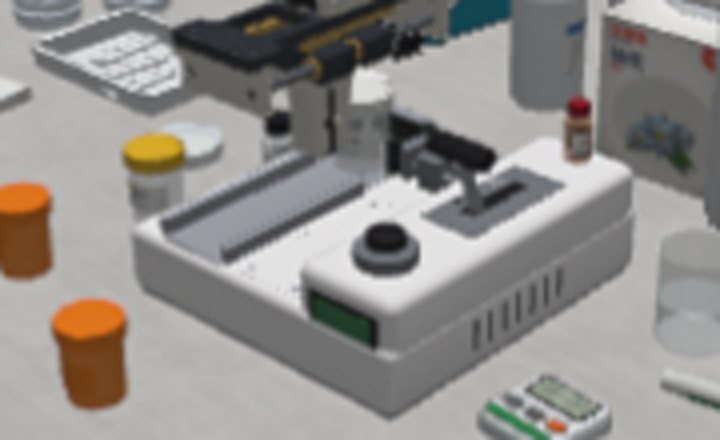

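The cup, at crop (365,110), moves upright ahead of the fingers between head and jaw. About 14 mm is left, so I go on slowly.

Emit:
apply_moves --pt "0 0 -0.002 0 0 0 0" --pt "0 0 -0.002 0 0 0 0" --pt "0 0 -0.002 0 0 0 0" --pt "0 0 -0.002 0 0 0 0" --pt "0 0 -0.001 0 0 0 0" --pt "0 0 -0.001 0 0 0 0" --pt "0 0 -0.001 0 0 0 0" --pt "0 0 0 0 0 0 0" --pt "0 0 0 0 0 0 0"

```text
time_s: 7.5
tcp_pos: [0.5984, 0.1436, 0.1005]
eef_rot: [-180.0, -0.0, -82.2]
contact_force: [0.2, 0.6, 0.0]
gripper_width: 0.0004
gripper_force: 0.0
```

Emit:
apply_moves --pt "0 0 -0.001 0 0 0 0" --pt "0 0 -0.001 0 0 0 0" --pt "0 0 -0.001 0 0 0 0" --pt "0 0 0 0 0 0 0" --pt "0 0 0 0 0 0 0"

```text
time_s: 7.92
tcp_pos: [0.6014, 0.1441, 0.1005]
eef_rot: [-180.0, 0.0, -82.2]
contact_force: [-0.3, -0.4, 0.8]
gripper_width: 0.0003
gripper_force: 0.0
```

```bash
python3 - <<'E'
from h import *
s=get_state();print(s['tcp_pos'],rd(s['tcp_pos']),s['contact_force'])
c=snap('top','t2')
cv2.imwrite('pics/t2c.png',cv2.resize(c['frame'][140:260,205:325,::-1],(600,600),interpolation=cv2.INTER_CUBIC))
E
```

```text
[0.60138187 0.14406291 0.10053883] [12.8 64.9] [-0.29517958 -0.35391579  0.84011382]
```

Emit:
apply_moves --pt "0 0 -0.001 0 0 0 0" --pt "0 0 -0.001 0 0 0 0" --pt "0 0 0 0 0 0 0" --pt "0 0 0 0 0 0 0"

```text
time_s: 8.3
tcp_pos: [0.6023, 0.1439, 0.1005]
eef_rot: [179.9, -0.0, -82.2]
contact_force: [-4.8, -0.2, 3.9]
gripper_width: 0.0003
gripper_force: 2.8
```

Emit:
apply_moves --pt "0 0 -0.001 0 0 0 0" --pt "0 0 -0.001 0 0 0 0" --pt "0 0 0 0 0 0 0" --pt "0 0 0 0 0 0 0"

```text
time_s: 8.63
tcp_pos: [0.6028, 0.1435, 0.1006]
eef_rot: [179.7, -0.1, -82.2]
contact_force: [-11.2, -1.0, 9.0]
gripper_width: 0.0005
gripper_force: 6.5
```

Contact at x≈14 mm as predicted (11 N): home. Backing off, raising, and looking.

Emit:
apply_moves --pt "0 0 0.002 0 0 0 0" --pt "0 0 0.002 0 0 0 0" --pt "0 0 0.003 0 0 0 0" --pt "0 0 0.006 0 0 0 0" --pt "0 0 0.015 0 0 0 0" --pt "0 0 0.02 0 0 0 0" --pt "0 0 0.02 0 0 0 0" --pt "0 0 0.015 0 0 0 0" --pt "0 0 0 -0.02 0 0 0" --pt "0 0 0 -0.03 0 0 0" --pt "0 0 0 -0.03 0 0 0" --pt "0 0 0 -0.025 0 0 0" --pt "0 0 0 0 0 0 0" --pt "0 0 0 0 0 0 0"

```text
time_s: 9.8
tcp_pos: [0.5236, 0.1338, 0.2072]
eef_rot: [-179.8, 0.1, -82.2]
contact_force: [-0.6, -1.1, -0.3]
gripper_width: 0.0008
gripper_force: 0.0
```

```bash
python3 - <<'E'
from h import *
s=get_state();print(s['tcp_pos'],rd(s['tcp_pos']),s['contact_force'],s['eef_rot'])
c=snap('scene','s4');w=snap('wrist','w4');t=snap('top','t4')
f=lambda a,b:cv2.resize(a,b,interpolation=cv2.INTER_CUBIC)
im=np.hstack([f(c['frame'][140:240,200:340],(420,300)),f(w['frame'],(380,300))])
t=f(t['frame'][130:190,190:310],(600,300))
cv2.imwrite('pics/c4.png',np.vstack([im,np.pad(t,((0,0),(0,200),(0,0)))])[:,:,::-1])
E
```

```text
[0.52360562 0.13384557 0.20723122] [-65.6  65.2] [-0.61097919 -1.11353004 -0.32407383] [-1.79790938e+02  1.04910427e-01 -8.22152995e+01]
```

View pics/c4.png

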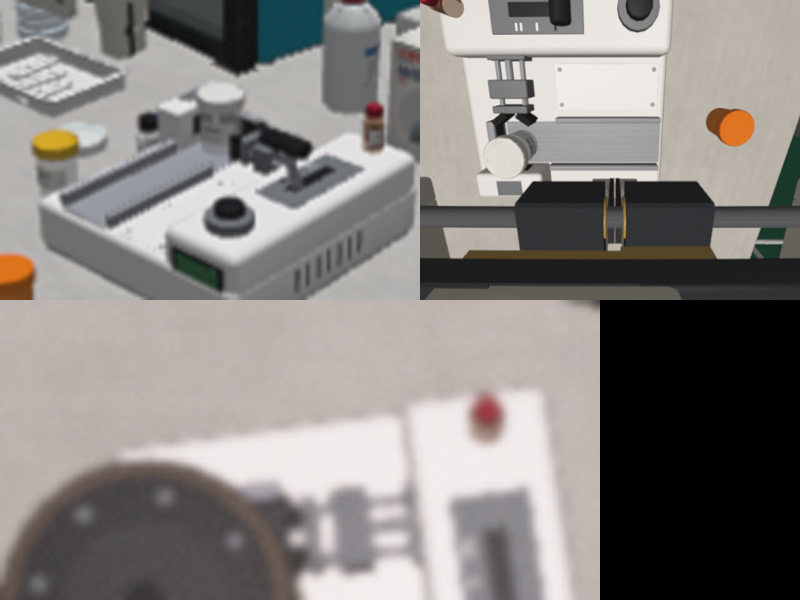

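The scene tile shows the cup upright at (222,115) between head and jaw; the wrist tile shows its lid at (510,155). Checking the position from that.

```bash
python3 - <<'E'
from h import *
w=dict(np.load('pics/w4.npz'))
for u,v in((133,218),(128,215)):
  p=onz(w,u,v,.112);print(p,rd(p),dep(w,u,v))
E
```

```text
[0.63478898 0.14620209 0.112     ] [46.2 62.6] [0.6347964  0.14620871 0.11198289]
[0.6384367  0.14438175 0.112     ] [49.6 60.3] [0.63881396 0.14469996 0.11116028]
```

Emit:
apply_moves --pt "0 0.02 0 0 0 0 0" --pt "0 0.025 0 0 0 0 0" --pt "0 0.025 0 0 0 0 0" --pt "0 0.025 0 0 0 0 0" --pt "0 0.025 0 0 0 0 0" --pt "0 0.025 0.002 0 0 0 0" --pt "0 0 0 0 0 0 0" --pt "0 0 0 0 0 0 0"

```text
time_s: 10.62
tcp_pos: [0.5401, -0.0119, 0.2042]
eef_rot: [179.9, -0.0, -82.4]
contact_force: [-0.5, 0.5, 0.5]
gripper_width: 0.0003
gripper_force: 0.0
```

The lid reading (46–50) is short of 55, so I measure it properly from the depth points.

```bash
cat >> h.py <<'E'
def cloud(c):
    K=c['camera_matrix'];h,w=c['range_z'].shape;v,u=np.mgrid[:h,:w].astype(np.float32)
    q=cv2.undistortPoints(np.stack([u,v],-1).reshape(-1,1,2),K,np.array([float(c['k1']),0,0,0]))[:,0]
    z=c['range_z'].reshape(-1);P=(np.c_[q*z[:,None],z])@c['T'][:3,:3].T+c['T'][:3,3]
    R=np.c_[(P[:,:2]-t0)@M0*1000,P[:,2]*1000];R[z==0]=np.nan
    return R
E
python3 - <<'E'
from h import *
w5=snap('wrist','w5')
for n,c in(('w4',dict(np.load('pics/w4.npz'))),('w5',w5)):
  R=cloud(c);x,y,z=R.T
  m=(z>108)&(z<116)&(x>10)&(x<90)&(y>30)&(y<105)
  pts=R[m];(cc,r)=cv2.minEnclosingCircle(pts[:,:2].astype(np.float32));print(n,m.sum(),cc,r,np.median(pts,0))
  m=(abs(z-84)<2.5)&(x>50)&(x<100)&(y>40)&(y<85);print('stop',m.sum(),np.percentile(R[m][:,0],[2,50,98]) if m.any() else '')
  for nm,m in (('btn',(z>103)&(z<111)&(y<-55)&(x<-60)&(y>-105)&(x>-115)),('bar',(z>134)&(z<150)&(y<-45)&(y>-110)&(x>-40)&(x<10)),('console',(abs(z-84.5)<2)&(y<-30)&(y>-125)&(abs(x)<140))):
    if m.any(): print(nm,m.sum(),np.percentile(R[m],[3,50,97],axis=0).round(1).tolist())
E
```

```text
w4 2930 (53.9564208984375, 65.60787200927734) 23.208635330200195 [ 53.13807527  64.77284289 112.21257901]
stop 215 [53.10099995 78.70729881 83.86649429]
btn 929 [[-100.0, -79.2, 104.5], [-88.8, -73.1, 107.1], [-77.5, -65.3, 108.7]]
bar 1095 [[-28.9, -69.5, 135.6], [-22.1, -61.7, 141.7], [-13.2, -54.2, 143.9]]
console 15141 [[-119.3, -83.5, 83.1], [-15.0, -54.2, 85.1], [108.1, -39.5, 86.4]]
w5 0 (0.0, 0.0) 0.0 [nan nan nan]
stop 162 [61.35101705 77.30847833 83.78970248]
btn 879 [[-99.6, -89.0, 104.5], [-88.6, -78.6, 107.2], [-78.0, -67.2, 108.5]]
bar 1289 [[-29.1, -100.1, 135.8], [-22.1, -86.4, 141.8], [-13.0, -70.9, 144.0]]
console 14901 [[-119.2, -113.1, 83.1], [-4.2, -90.0, 85.2], [107.9, -43.8, 86.4]]
  return _methods._mean(a, axis=axis, dtype=dtype,
  ret = um.true_divide(
```

Cup lid measured at (54.0, 65.6): home. Now the lever: lower in front of the bar and push slowly.

Emit:
apply_moves --pt "0 0 0 0.015 0 0 0" --pt "0 0 0 0.02 0 0 0" --pt "0 0 0 0.015 0 0 0" --pt "0 0 0 0.007 0 0 0" --pt "0 0 0 0 0 0 0" --pt "0 0 -0.004 0 0 0 0" --pt "0 0 -0.004 0 0 0 0" --pt "0 0 -0.003 0 0 0 0" --pt "0 0 -0.002 0 0 0 0" --pt "0 0 -0.002 0 0 0 0" --pt "0 0 -0.002 0 0 0 0" --pt "0 0 -0.002 0 0 0 0" --pt "0 0 -0.002 0 0 0 0" --pt "0 0 -0.002 0 0 0 0" --pt "0 0 -0.002 0 0 0 0" --pt "0 0 -0.002 0 0 0 0"

```text
time_s: 12.0
tcp_pos: [0.5651, -0.0076, 0.1485]
eef_rot: [179.7, -0.0, -82.2]
contact_force: [-12.6, -0.5, 11.9]
gripper_width: 0.0012
gripper_force: 6.8
```

Emit:
apply_moves --pt "0 0 -0.002 0 0 0 0" --pt "0 0 -0.002 0 0 0 0" --pt "0 0 -0.002 0 0 0 0" --pt "0 0 -0.002 0 0 0 0" --pt "0 0 -0.002 0 0 0 0" --pt "0 0 -0.002 0 0 0 0" --pt "0 0 -0.002 0 0 0 0" --pt "0 0 -0.002 0 0 0 0" --pt "0 0 -0.002 0 0 0 0" --pt "0 0 -0.002 0 0 0 0" --pt "0 0 -0.002 0 0 0 0" --pt "0 0 -0.002 0 0 0 0"

```text
time_s: 13.0
tcp_pos: [0.5919, -0.0035, 0.1485]
eef_rot: [-180.0, 0.0, -82.2]
contact_force: [0.4, 0.7, 0.3]
gripper_width: 0.0003
gripper_force: 0.1
```

Emit:
apply_moves --pt "0 0 -0.002 0 0 0 0" --pt "0 0 -0.002 0 0 0 0" --pt "0 0 -0.002 0 0 0 0" --pt "0 0 -0.002 0 0 0 0" --pt "0 0 -0.002 0 0 0 0" --pt "0 0 -0.002 0 0 0 0" --pt "0 0 -0.002 0 0 0 0" --pt "0 0 -0.002 0 0 0 0" --pt "0 0 -0.002 0 0 0 0" --pt "0 0 -0.002 0 0 0 0" --pt "0 0 -0.002 0 0 0 0" --pt "0 0 -0.002 0 0 0 0" --pt "0 0 -0.002 0 0 0 0" --pt "0 0 -0.002 0 0 0 0" --pt "0 0 -0.002 0 0 0 0" --pt "0 0 -0.002 0 0 0 0"

```text
time_s: 14.33
tcp_pos: [0.6224, 0.0005, 0.1478]
eef_rot: [179.9, 0.0, -82.2]
contact_force: [-3.7, -0.1, -2.2]
gripper_width: 0.0005
gripper_force: 1.6
```

Emit:
apply_moves --pt "0 0 -0.001 0 0 0 0" --pt "0 0 -0.001 0 0 0 0" --pt "0 0 -0.001 0 0 0 0" --pt "0 0 -0.001 0 0 0 0" --pt "0 0 0 0 0 0 0" --pt "0 0 0 0 0 0 0"

```text
time_s: 14.83
tcp_pos: [0.6278, 0.0014, 0.1492]
eef_rot: [-179.9, -0.0, -82.2]
contact_force: [0.2, -0.1, -0.5]
gripper_width: 0.0005
gripper_force: 0.1
```

Emit:
apply_moves --pt "0 0 -0.001 0 0 0 0" --pt "0 0 -0.001 0 0 0 0" --pt "0 0 -0.001 0 0 0 0" --pt "0 0 -0.001 0 0 0 0" --pt "0 0 0 0 0 0 0" --pt "0 0 0 0 0 0 0" --pt "0 0 0 0 0 0 0"

```text
time_s: 15.42
tcp_pos: [0.6312, 0.0018, 0.1487]
eef_rot: [-180.0, 0.0, -82.2]
contact_force: [0.4, -0.1, -0.5]
gripper_width: 0.0002
gripper_force: 0.0
```

Not touching any more; the lever has probably snapped home. Backing off, rising, and checking.

Emit:
apply_moves --pt "0 0 0.01 0 0 0 0" --pt "0 0 0.02 0 0 0 0" --pt "0 0 0.02 -0.015 0 0 0" --pt "0 0 0.025 -0.03 0 0 0" --pt "0 0 0.025 -0.02 0 0 0" --pt "0 0 0.01 0 0 0 0" --pt "0 0 0 0 0 0 0" --pt "0 0 0 0 0 0 0"

```text
time_s: 16.08
tcp_pos: [0.5215, -0.0131, 0.214]
eef_rot: [-179.9, 0.0, -82.2]
contact_force: [0.3, -0.9, -0.6]
gripper_width: 0.0001
gripper_force: 0.0
```

```bash
python3 - <<'E' 2>/dev/null
from h import *
s=get_state();print(s['tcp_pos'],rd(s['tcp_pos']),s['contact_force'])
w=snap('wrist','w6');c=snap('scene','s6');t=snap('top','t6')
for n,q in(('w',w),('s',c),('t',t)):
  R=cloud(q);x,y,z=R.T
  for nm,m in(('bar',(z>130)&(z<150)&(y<-45)&(y>-110)&(x>-40)&(x<75)),('lid',(z>108)&(z<116)&(x>15)&(x<90)&(y>35)&(y<100)),('btn',(z>103)&(z<111)&(y<-55)&(x<-60)&(y>-105)&(x>-115))):
    if m.any(): print(n,nm,m.sum(),np.percentile(R[m],[2,50,98],axis=0).round(1).tolist())
f=lambda a,b:cv2.resize(a,b,interpolation=cv2.INTER_CUBIC)
cv2.imwrite('pics/c6.png',np.hstack([f(c['frame'][140:240,200:340],(420,300)),f(w['frame'],(380,300))])[:,:,::-1])
E
```

```text
[ 0.52148609 -0.01314158  0.21402572] [-87.4 -80.1] [ 0.31202531 -0.85145787 -0.5787511 ]
w bar 1948 [[39.4, -100.0, 131.4], [44.4, -79.6, 141.5], [54.9, -56.4, 144.0]]
w btn 816 [[-100.4, -89.4, 104.4], [-88.9, -78.6, 107.2], [-77.3, -66.8, 108.6]]
s bar 99 [[37.7, -100.5, 130.6], [42.4, -80.3, 137.7], [52.7, -55.5, 142.6]]
s lid 24 [[28.5, 63.0, 108.8], [38.4, 79.5, 111.0], [54.6, 88.1, 112.1]]
s btn 45 [[-101.6, -89.9, 103.3], [-92.0, -78.6, 105.6], [-80.4, -66.8, 107.3]]
t bar 52 [[42.3, -81.4, 133.4], [51.2, -65.2, 140.6], [57.4, -55.3, 147.1]]
t lid 188 [[33.3, 48.9, 108.3], [52.7, 68.2, 111.4], [73.4, 88.7, 115.5]]
```

View pics/c6.png

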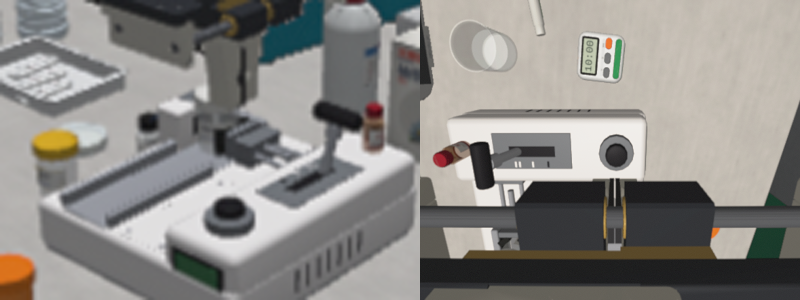

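The scene tile shows the lever leaning back (bar at (338,115)), the small bottle standing behind it at (373,125), and the jaw closed on the cup at (215,135). The fingers are centred over the button. Descending onto it.

Emit:
apply_moves --pt "0 0 0 0.02 0 0 0" --pt "0 0 0 0.03 0 0 0" --pt "0 0 0 0.02 0 0 0" --pt "0 0 0 0.01 0 0 0" --pt "0 0 0 0.006 0 0 0" --pt "0 0 0 0 0 0 0" --pt "0 0 0 0.001 0 0 0" --pt "0 0 0 0.001 0 0 0" --pt "0 0 0 0.001 0 0 0" --pt "0 0 0 0 0 0 0"

```text
time_s: 17.07
tcp_pos: [0.5228, -0.0129, 0.1255]
eef_rot: [-179.9, 0.0, -82.2]
contact_force: [0.8, 0.8, 2.0]
gripper_width: 0.0006
gripper_force: 0.9
```

Emit:
apply_moves --pt "0 0 0 0.001 0 0 0" --pt "0 0 0 0.001 0 0 0" --pt "0 0 0 0.001 0 0 0" --pt "0 0 0 0 0 0 0"

```text
time_s: 17.4
tcp_pos: [0.5227, -0.013, 0.122]
eef_rot: [-179.9, 0.0, -82.2]
contact_force: [3.0, 0.5, 4.2]
gripper_width: 0.0001
gripper_force: 1.9
```

Emit:
apply_moves --pt "0 0 0 0.001 0 0 0" --pt "0 0 0 0.001 0 0 0" --pt "0 0 0 0 0 0 0" --pt "0 0 0 0 0 0 0"

```text
time_s: 17.73
tcp_pos: [0.5228, -0.013, 0.1203]
eef_rot: [-179.9, -0.0, -82.2]
contact_force: [2.3, 0.6, 7.2]
gripper_width: 0.0003
gripper_force: 3.8
```

Emit:
apply_moves --pt "0 0 0 0.001 0 0 0" --pt "0 0 0 0.001 0 0 0" --pt "0 0 0 0 0 0 0" --pt "0 0 0 0 0 0 0"

```text
time_s: 18.07
tcp_pos: [0.5229, -0.013, 0.1199]
eef_rot: [-179.8, -0.0, -82.2]
contact_force: [-3.5, 3.0, 23.0]
gripper_width: 0.0007
gripper_force: 11.9
```

It bottomed at 0.120 after about 6 mm of travel. Rising clear and checking before handing in.

Emit:
apply_moves --pt "0 0 0 -0.005 0 0 0" --pt "0 0 0 -0.02 0 0 0" --pt "0 0 0 -0.03 0 0 0" --pt "0 0 0 -0.03 0 0 0" --pt "0 0 0.02 -0.03 0 0 0" --pt "0 0.03 0.02 -0.03 0 0 0" --pt "0 0.03 0 0 0 0 0" --pt "0 0.03 0 0 0 0 0" --pt "0 0 0 0 0 0 0" --pt "0 0 0 0 0 0 0"

```text
time_s: 18.9
tcp_pos: [0.4948, -0.1053, 0.2582]
eef_rot: [179.8, 0.0, -82.4]
contact_force: [0.2, -0.4, -0.4]
gripper_width: 0.0006
gripper_force: 0.0
```

```bash
python3 - <<'E' 2>/dev/null
from h import *
c=snap('scene','s7');w=snap('wrist','w7')
for n,q in(('w',w),):
  R=cloud(q);x,y,z=R.T
  for nm,m in(('bar',(z>130)&(z<150)&(y<-45)&(y>-110)&(x>-40)&(x<75)),('lid',(z>108)&(z<116)&(x>15)&(x<90)&(y>35)&(y<100)),('btn',(z>98)&(z<111)&(y<-55)&(x<-60)&(y>-105)&(x>-115))):
    if m.any(): print(n,nm,m.sum(),np.percentile(R[m],[2,50,98],axis=0).round(1).tolist())
cv2.imwrite('pics/c7.png',cv2.resize(c['frame'][140:250,190:350,::-1],(720,495),interpolation=cv2.INTER_CUBIC))
E
```

```text
w bar 418 [[39.8, -100.7, 131.2], [45.5, -65.4, 140.3], [54.4, -55.4, 143.9]]
```

View pics/c7.png

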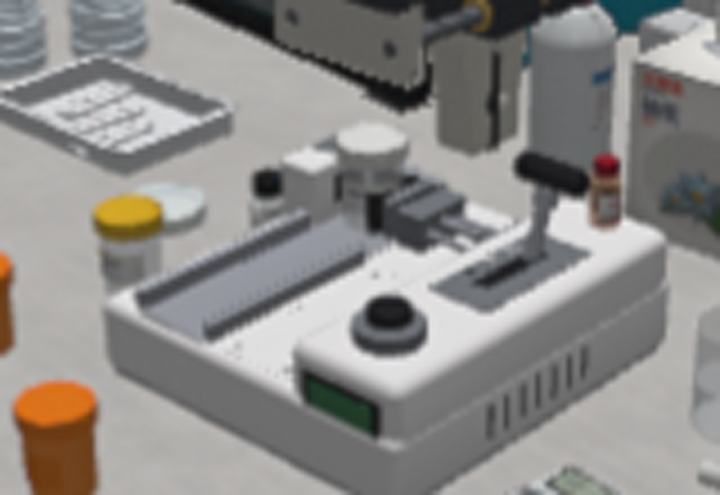

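The final view shows the cup upright at (372,165) clamped by the jaw, the lever back at (550,172), the small bottle standing at (605,190), the button up at (388,310), and the gripper clear. Handing in.

```bash
python3 -c "
from plant import close_job
print(close_job())"
```

```text
the job is handed in; nothing more can be done
None
```

The job is handed in (no verdict came back): the cup was pushed home, the lever snapped past its detent to the second stop, and the start button was pressed about 6 mm to its bottom and came back up; the lever stop and the clamp were judged from images and the push, not measured directly.

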